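Set and lock the swinging fence of a cigar trimming board

TASK

Swing the aluminium fence bar of the trimming board round its pin by pushing its free end, and press it on against the sprung stop until the spring bolt has snapped in behind it and it stays there when you let go. Press firmly but not roughly (never harder than about 25 N). Then turn the flat keeper by its upright peg right round over the bar as far as it goes, and leave the jar, the can and the wooden mould where they stand.

Things in the scene. Friction and masses are not known exactly. Their poses are not given: they have to be found in the camera images.
- board: wooden board, 460 x 310 mm, fixed, top 18 mm above the table. Origin: on the axis of the upright pivot pin, at table height; z up; x runs from the pin along the board to the stop; y is the way the bar is pushed home. It spans x -60..400, y -200..110 mm. Pin head: 12 mm radius, ends 45 mm above the table.
- bar: loose aluminium bar 20 wide, 18 high, lying on the board, a 36 square eye at its end on the pin (1 slack). Origin: centre of the eye's underside; x along the bar. Starts 0.26-0.52 rad clockwise from above of board x; is pushed on its -y side counter-clockwise to a home within 0.1 rad of board x, sliding at a few N. That side is free for a fingertip just over the board, 60-275 from the pin.
- bar_end (a point): middle of the bar's free end face, 315 mm from the pin axis, 27 mm above the table
- rail: dark steel slot plate, 46 x 190 x 3 mm, on the board at board x = 352 mm, y = 0, axes as the board's. Origin: centre of its underside. On it an L-shaped aluminium stop (top 47 mm above the table) is clamped up to 30 mm either way along y from mid-slot; where is NOT given: feel or look for it. The stop carries a sprung plunger and a spring bolt.
- plunger_mid (a point): where the free tip of the plunger (a rod 14 mm in diameter along y) would be with the stop in mid-slot: board x 295, y 5 mm; the real tip is up to 30 mm off along y. It meets the bar's leading side: 3.6 N at first touch, 450 N/m, solid after 9 mm. It pushes the bar back out unless the bolt has snapped.
- bolt_mid (a point): same for the bolt's back face (board y -10, up to 30 off). The bar runs free until 0.23 rad short of board x; then its end shoves the bolt's slanted nose aside (some N); the bolt snaps behind the bar's trailing side, holding 8 of it, as that side passes its back face, the plunger 3-7 in. The push rises to 7-15 N, then steeply where the plunger is solid; the bolt has snapped before that.
- keeper_pivot (a point): axis of the keeper's pivot, fixed on the board at board x = 140, y = 45 mm, 39.5 mm above the table (the underside of the keeper)
- keeper_peg (a point): centre of the upright steel peg on the keeper, 12 mm in diameter and 32 mm tall (46 to 78 mm above the table), 65 mm from the keeper's pivot; grip or push it
- keeper (a joint): the keeper's angle, rad: a flat steel strip 16 mm wide, 6 mm thick, reaching 85 mm from its pivot, 3.5 mm above the bar. 0: it points along board x, off the bar; it turns clockwise seen from above to 1.57, a solid end, where it points along board -y across the bar. Starts between 0 and 0.35, moves with about 1 N at the peg and stays where it is left.
- jar: glass jar with metal lid, 72 mm in diameter, 85 mm tall, origin under its centre; leave alone
- can: plain aluminium can, 66 mm in diameter, 115 mm tall, origin under its centre; leave alone
- mould: loose wooden cigar mould, 130 x 90 x 35 mm, origin under its centre; leave alone

How it is judged:
By the outcome, as a careful person would: the job done as asked, in the order asked, and still so for the second after the job is handed in, with the robot touching nothing.
It also fails if it takes over 61 s, if anything falls off the work surface, if the arm or the gripper's body presses on something with over 40 N, if the wrist force passes 120 N, or if a joint passes its speed limit or range.

ROBOT

A 6-joint arm with a two-finger parallel gripper is mounted at the origin on the work surface. World frame = base frame: x ahead of the robot, y to its left, z up, the work surface at z = 0. Lengths are in m, angles in degrees, forces in N, time in s.
With the tool pointing down it reaches from about 0.375 to 0.9 m from the base axis. Payload 3.1 kg.
Tool frame: the origin (TCP) lies on the centre line of the jaws, within the pads' length; the fingertips stand 14 mm ahead of it and the grasp point (between the pads) lies 5 mm behind it (bot.tips_ahead is the distance from the TCP to the fingertips, in m); z points along the fingers, y is the line along which they close (so a half turn about z gives the same grasp; the last joint's range is limited). The gripper opens to 87 mm and grips with 3 to 60 N. Pads are 19 mm wide; open, the fingers measure 117 mm over their backs; the gripper's body (75 mm by 190 mm) begins 51 mm behind the grasp point.
Start: joints at [66.721, 30.224, 82.088, -0, 67.689, -10.227], TCP at [0.141, 0.609, 0.237] pointing down, gripper open.
Joint ranges: [-176.69, 176.69], [-43.24, 126.21], [12.49, 139.97], [-82, 262], [0, 151.66], [-163.58, 163.58]. Speed limits (degrees/s): [159.86, 159.86, 180, 180, 180, 180].

INTERFACE

Orientations are given as a 3x3 rotation matrix whose columns are the frame's x, y, z axes.
In Python, from rig import bot gives the robot as it stands.
- The arm moves only by the tool play_rows, never from a script. Its argument "moves" is a list that holds one entry, the list of rows, each a list of 6 numbers: the shift along the tool's x, y, z in mm, then the turn, a rotation vector about the tool's x, y, z in rad. A call has 1 to 5 rows; each row shifts and turns the commanded pose from where the row before left it, along the tool's axes as they then stand; what a row does not reach is not made up. A row lasts 1/10 s, in which the tool goes at most 50 mm and 8.59 degrees, less where a joint would pass 70% of its speed; a pose out of reach is approached as far as the arm can. A call with a gripper value outside its range is refused whole. "fingers" is the opening, from -1 (shut) to 1 (fully open), set as the call begins (left out, the last holds). The fingers move at their own pace and stop on an object; the grip force is fixed at half the most. Time passes only in rows, so rows that do not move let the fingers close. It gives the time, the measured TCP pose, the force, the opening and the grip force at its end, in the units of the state.
- bot.read_state(): the state, without advancing time (a new reading comes with each control period).
- bot.capture(name): name is "scene" or "top" or "wrist"; returns a dict with "image" (400x640x3 uint8, blue, green, red), "fx", "fy", "cx", "cy" (pixels), "distortion" ([k1, k2, p1, p2, k3] as OpenCV has them; the pictures are not rectified), "R" (3x3) and "t" (3): a world point X has camera coordinates R X + t. Camera axes: x right, y down, z forward; pixel columns grow to the right and rows downward; lengths in m; the calibration is good to about 2 mm. A picture is of the moment at which its call begins. There is no depth.
- bot.hand_in(): hands the job in; it is judged then, once.
Trained networks look in a picture, given as the dict that the camera call returned (one of the last four; its "shot" number tells which), for a name from the list of things; names that differ only in an ending like _2 or _b are one class to them, and where a whole thing is asked for, a point or a joint stands for the part that bears it (a point fixed in the world has none). Each returns a list of dicts, best first, with "confidence" (0 to 1); they miss things now and then, are a little off and sometimes report something else, mostly with a low value. They report only what shows in the picture. A call takes as long as a camera call.
- bot.search_frame(picture, query): "centre" ([column, row] in pixels, amid what is visible of it).
- bot.silhouettes(picture, query): "pixels" (400x640 bool, what is visible of it) and "centre" ([column, row] in pixels, amid what is visible of it).
- bot.pinpoint(picture, query): "centre" ([column, row] in pixels: a listed point, or the origin of a listed thing).
The state is a dict: "time_s": time; "joint_positions": joint angles; "qvel": joint speeds; "tau": joint torques, N m; "position": TCP position; "tcp_rot": TCP orientation; "force": force on the tool from outside, world axes, zero at the start; "moment": the same for the moment, N m; "opening": opening from 0.0 (shut) to 1.0 (fully open); "grasp_force": force on a finger pad.
Only numpy, scipy, OpenCV 4.12 (cv2) and the standard library are available. Lean on these libraries where they do the work, as an engineer would, in place of code of your own. Each camera call takes 0.05 s, during which the arm holds its last target. There are 200 camera calls.

## Working session

There is one attempt and no reset: what is moved stays moved. The work goes in short steps, Python scripts to look and compute and a tool call to move; the robot and the scene stay as the last step left them, time stands still between calls to the robot, and variables do not carry over. Pictures are saved under pics/ and viewed, at most 10 in all, crops included, and the job is handed in when it is done.

Besides the shell and the picture viewer there is one more tool, called as name(argument=value, ...) on one line, values as JSON. play_rows: Moves the arm, as the interface text tells. Its arguments: {"type":"object","properties":{"moves":{"type":"array","items":{"type":"array","items":{"type":"array","items":{"type":"number"}}}},"fingers":{"type":"number"}},"required":["moves"]}

```bash
mkdir -p pics; ls; cat > h.py <<'E'
import numpy as np, cv2
from rig import bot
def ray(p,uv):
    K=np.array([[p['fx'],0,p['cx']],[0,p['fy'],p['cy']],[0,0,1.]])
    n=cv2.undistortPoints(np.array([[uv]],float),K,np.array(p['distortion'],float))[0,0]
    R=np.array(p['R']);t=np.array(p['t'])
    return -R.T@t, R.T@np.array([n[0],n[1],1])
def at(p,uv,z):
    c,d=ray(p,uv); return c+d*(z-c[2])/d[2]
def proj(p,X):
    K=np.array([[p['fx'],0,p['cx']],[0,p['fy'],p['cy']],[0,0,1.]])
    return cv2.projectPoints(np.array(X,float).reshape(-1,1,3),cv2.Rodrigues(np.array(p['R'],float))[0],np.array(p['t'],float),K,np.array(p['distortion'],float))[0].reshape(-1,2)
E
cat > look.py <<'E'
from h import *
Z=dict(board=0,bar=.018,bar_end=.027,rail=.018,keeper_pivot=.0395,keeper_peg=.062,jar=0,can=0,mould=0,plunger_mid=.03,bolt_mid=.03)
for n in ('top','scene'):
    p=bot.capture(n); cv2.imwrite(f'pics/{n}1.png',p['image'])
    for q,z in Z.items():
        try: r=bot.pinpoint(p,q)[:2]
        except Exception as e: print(n,q,e); continue
        print(n,q,[(np.round(a['centre']),round(a['confidence'],2),np.round(at(p,a['centre'],z)*1000)[:2]) for a in r])
s=bot.read_state(); print(s['time_s'],s['position'],s['tcp_rot'],s['force'],s['opening'])
E
python3 look.py
```

```text
pics
top board [(array([284., 196.]), 0.8, array([623., 158.]))]
top bar [(array([283., 194.]), 0.78, array([626., 159.]))]
top bar_end [(array([385., 220.]), 0.87, array([ 540., -154.]))]
top rail [(array([397., 181.]), 0.86, array([ 661., -194.])), (array([192., 215.]), 0.21, array([566., 442.]))]
top keeper_pivot [(array([327., 173.]), 0.74, array([686.,  21.])), (array([386., 218.]), 0.48, array([ 547., -154.]))]
top keeper_peg [(array([350., 175.]), 0.45, array([676., -47.]))]
top jar [(array([212., 252.]), 0.57, array([452., 379.]))]
top can [(array([470., 241.]), 0.77, array([ 476., -413.]))]
top mould [(array([191., 213.]), 0.94, array([573., 451.]))]
top plunger_mid [(array([378., 185.]), 0.69, array([ 648., -135.]))]
top bolt_mid [(array([386., 189.]), 0.76, array([ 636., -160.]))]
scene board [(array([347., 245.]), 0.73, array([632., 166.]))]
scene bar []
scene bar_end [(array([288., 173.]), 0.91, array([ 557., -135.]))]
scene rail [(array([257., 187.]), 0.74, array([ 657., -182.]))]
scene keeper_pivot [(array([300., 226.]), 0.7, array([685.,  27.])), (array([266., 194.]), 0.7, array([ 667., -131.]))]
scene keeper_peg [(array([283., 208.]), 0.57, array([682., -43.]))]
scene jar [(array([438., 243.]), 0.74, array([451., 377.]))]
scene can [(array([241., 123.]), 0.56, array([ 485., -425.]))]
scene mould [(array([440., 284.]), 0.93, array([562., 453.]))]
scene plunger_mid [(array([269., 197.]), 0.98, array([ 665., -119.]))]
scene bolt_mid [(array([268., 186.]), 0.57, array([ 637., -147.]))]
1.2 [0.14108943 0.60884531 0.23654336] [[-9.74173414e-01  2.25801150e-01 -2.58573225e-05]
 [ 2.25801150e-01  9.74173414e-01 -2.17622409e-05]
 [ 2.02755771e-05 -2.70388097e-05 -9.99999999e-01]] [-0.30383601 -0.01511321 -0.75139556] 1.0024490198410778
```

```bash
python3 -c "
import cv2
a=cv2.imread('pics/top1.png')[120:280,240:440];b=cv2.imread('pics/scene1.png')[130:290,220:420]
cv2.imwrite('pics/c1.png',cv2.vconcat([cv2.resize(x,None,fx=3.,fy=3.)[:300+0*0] if 0 else cv2.resize(x,(750,600))[::2,::1] if 0 else cv2.resize(x,(375,300),interpolation=2) for x in (a,b)]))
cv2.imwrite('pics/c1.png',cv2.hconcat([cv2.resize(x,(400,320),interpolation=2) for x in (a,b)]))"
```

```text
(no output)
```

View pics/c1.png

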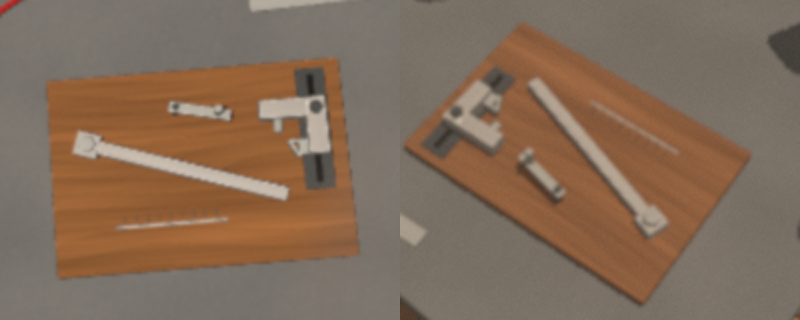

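The top crop shows the bar's end at about (385,216) px, the L stop to the upper right, and the keeper off the bar. The push direction is roughly world +x. I'll turn the tool to line up with the board, then go behind the bar.

play_rows(moves=[[[0, 0, 0, 0, 0, -0.107], [0, 0, 0, 0, 0, -0.106], [0, 0, 0, 0, 0, -0.106], [-16, -38, 0, 0, 0, 0], [-17, -40, 0, 0, 0, 0]]], fingers=-1)

```text
time_s: 1.7
position: [0.1811, 0.5341, 0.2364]
tcp_rot: [[-0.996, -0.094, 0.001], [-0.094, 0.996, 0.001], [-0.001, 0.001, -1.0]]
force: [0.6, -0.5, 0.2]
opening: 0.635
grasp_force: 0.0
```

play_rows(moves=[[[-17, -41, 0, 0, 0, 0], [-17, -41, 0, 0, 0, 0], [-17, -41, 0, 0, 0, 0], [-17, -41, 0, 0, 0, 0], [-17, -41, 0, 0, 0, 0]]])

```text
time_s: 2.2
position: [0.2851, 0.3363, 0.2368]
tcp_rot: [[-0.996, -0.092, 0.001], [-0.092, 0.996, 0.0], [-0.001, 0.0, -1.0]]
force: [1.7, -0.7, 0.8]
opening: 0.168
grasp_force: 0.0
```

play_rows(moves=[[[-17, -41, 0, 0, 0, 0], [-17, -41, 0, 0, 0, 0], [-17, -41, 0, 0, 0, 0], [-17, -41, 0, 0, 0, 0], [-17, -41, 0, 0, 0, 0]]])

```text
time_s: 2.7
position: [0.3885, 0.1397, 0.2369]
tcp_rot: [[-0.996, -0.091, 0.001], [-0.091, 0.996, 0.0], [-0.001, 0.0, -1.0]]
force: [0.7, 0.6, 0.1]
opening: 0.008
grasp_force: 0.0
```

play_rows(moves=[[[-17, -41, 10, 0, 0, 0], [-17, -41, 10, 0, 0, 0], [-17, -41, 10, 0, 0, 0], [-17, -41, 10, 0, 0, 0], [-17, -41, 10, 0, 0, 0]]])

```text
time_s: 3.2
position: [0.4919, -0.057, 0.1863]
tcp_rot: [[-0.996, -0.091, 0.001], [-0.091, 0.996, -0.0], [-0.001, -0.0, -1.0]]
force: [0.6, 0.6, 0.2]
opening: 0.004
grasp_force: 0.0
```

```bash
cat > look2.py <<'E'
from h import *
import sys
Z=dict(bar_end=.027,plunger_mid=.03,bolt_mid=.03,bar=.018,keeper_peg=.062,keeper_pivot=.0395,board=0,rail=.018)
for n in ('wrist',):
    p=bot.capture(n); cv2.imwrite('pics/w1.png',p['image'])
    for q,z in Z.items():
        r=bot.pinpoint(p,q)[:1]
        print(n,q,[(np.round(a['centre']),round(a['confidence'],2),np.round(at(p,a['centre'],z)*1000)[:2]) for a in r])
s=bot.read_state(); print(s['time_s'],s['position'],s['joint_positions'],s['force'])
E
python3 look2.py
```

```text
wrist bar_end [(array([228., 236.]), 0.6, array([ 555., -149.]))]
wrist plunger_mid []
wrist bolt_mid []
wrist bar [(array([484., 310.]), 0.79, array([628., 154.]))]
wrist keeper_peg []
wrist keeper_pivot [(array([480., 302.]), 0.36, array([604., 132.]))]
wrist board [(array([475., 302.]), 0.65, array([630., 152.]))]
wrist rail [(array([192., 305.]), 0.72, array([ 653., -194.]))]
3.65 [ 0.49040348 -0.05374238  0.18692931] [-1.92606232e+01  2.43803803e+01  1.03693514e+02  8.23268231e-03
  5.19318804e+01 -1.14595989e+02] [-0.02608778  0.00617567 -0.07015371]
```

View pics/w1.png

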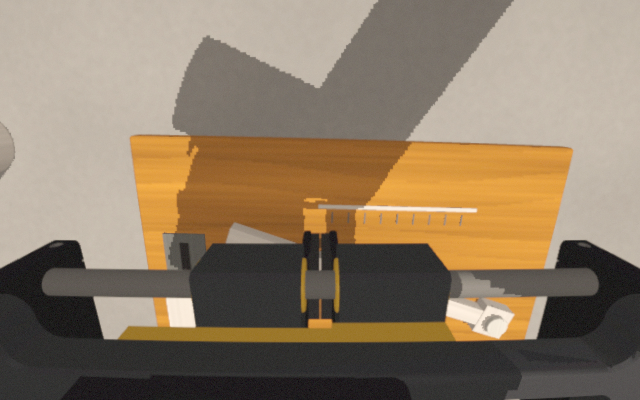

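The wrist view shows the free end of the bar at about (232,235), the eye at (493,318), and the board's near corners at (132,136) and (572,148). I'll use those corners to firm up the board pose.

```bash
python3 - <<'E'
from h import *
p=bot.capture('wrist')
A=at(p,(131.5,136),.018)[:2];B=at(p,(572,148),.018)[:2]
d=A-B; L=np.linalg.norm(d); x=d/L; y=np.array([-x[1],x[0]])
print(A,B,L,x,'origin',B+.06*x+.2*y, A-.4*x+.2*y)
o=(A+B)/2-.17*x+.2*y
for u,z in (((493,318),.045),((232,235),.027)):
    q=at(p,u,z)[:2]-o; print(q@x,q@y)
for a in ((140,45),(352,0)): print(o+np.array(a)@np.array([x,y])/1000)
E
```

```text
[ 0.45785905 -0.24801397] [0.42687776 0.20366218] 0.45273742636783426 [ 0.06843102 -0.99765585] origin [0.6305148  0.15748903] [0.63001781 0.16473458]
0.007851498320430306 -0.012813645352684791
0.296579298432438 -0.09849994097128456
[0.68474116 0.02451938]
[ 0.65435402 -0.19006306]
```

play_rows(moves=[[[-12, -21, 20, 0, 0, 0], [-11, -21, 35, 0, 0, 0], [0, 0, 40, 0, 0, 0], [0, 0, 36, 0, 0, 0], [0, 0, 20, 0, 0, 0]]])

```text
time_s: 4.2
position: [0.5165, -0.0937, 0.0333]
tcp_rot: [[-0.996, -0.092, -0.003], [-0.092, 0.996, 0.001], [0.003, 0.002, -1.0]]
force: [0.2, 0.8, -0.3]
opening: 0.005
grasp_force: 0.0
```

play_rows(moves=[[[-5, 0, 0, 0, 0, 0], [-5, 0, 0, 0, 0, 0], [-5, 0, 0, 0, 0, 0]]])

```text
time_s: 4.5
position: [0.5335, -0.093, 0.0361]
tcp_rot: [[-0.996, -0.092, 0.001], [-0.092, 0.996, -0.0], [-0.001, -0.0, -1.0]]
force: [-1.0, -0.0, -0.3]
opening: 0.008
grasp_force: 0.0
```

play_rows(moves=[[[-8, 0, 0, 0, 0, 0], [-8, 0, 0, 0, 0, 0], [-8, 0, 0, 0, 0, 0], [-8, 0, 0, 0, 0, 0], [-6, 0, 0, 0, 0, 0]]])

```text
time_s: 5.0
position: [0.5712, -0.09, 0.0356]
tcp_rot: [[-0.996, -0.091, 0.0], [-0.091, 0.996, -0.0], [-0.0, -0.0, -1.0]]
force: [-2.8, -2.4, 0.2]
opening: 0.01
grasp_force: 0.9
```

play_rows(moves=[[[-4, 0, 0, 0, 0, 0], [-4, 0, 0, 0, 0, 0], [-4, 0, 0, 0, 0, 0]]])

```text
time_s: 5.3
position: [0.5825, -0.0888, 0.0354]
tcp_rot: [[-0.996, -0.091, -0.001], [-0.091, 0.996, 0.0], [0.001, 0.0, -1.0]]
force: [-2.0, -1.7, 1.0]
opening: 0.005
grasp_force: 0.8
```

play_rows(moves=[[[-3, 0, 0, 0, 0, 0], [-3, 0, 0, 0, 0, 0], [-3, 0, 0, 0, 0, 0]]])

```text
time_s: 5.6
position: [0.5915, -0.088, 0.0355]
tcp_rot: [[-0.996, -0.091, -0.0], [-0.091, 0.996, 0.0], [0.0, 0.0, -1.0]]
force: [-2.6, -1.1, -0.4]
opening: 0.005
grasp_force: 0.8
```

play_rows(moves=[[[-3, 0, 0, 0, 0, 0], [-3, 0, 0, 0, 0, 0]]])

```text
time_s: 5.8
position: [0.5969, -0.0876, 0.0355]
tcp_rot: [[-0.996, -0.091, -0.002], [-0.091, 0.996, -0.0], [0.002, 0.0, -1.0]]
force: [-3.9, -2.9, 0.8]
opening: 0.009
grasp_force: 1.8
```

play_rows(moves=[[[-3, 0, 0, 0, 0, 0], [-3, 0, 0, 0, 0, 0]]])

```text
time_s: 6.0
position: [0.6029, -0.0871, 0.0354]
tcp_rot: [[-0.996, -0.091, -0.002], [-0.091, 0.996, -0.0], [0.002, 0.0, -1.0]]
force: [-4.6, -2.9, -0.1]
opening: 0.001
grasp_force: 1.9
```

play_rows(moves=[[[-2, 0, 0, 0, 0, 0], [-2, 0, 0, 0, 0, 0]]])

```text
time_s: 6.2
position: [0.608, -0.0865, 0.0356]
tcp_rot: [[-0.996, -0.091, 0.001], [-0.091, 0.996, 0.0], [-0.001, -0.0, -1.0]]
force: [-2.0, -1.1, 0.5]
opening: 0.007
grasp_force: 1.1
```

play_rows(moves=[[[-2, 0, 0, 0, 0, 0], [-2, 0, 0, 0, 0, 0]]])

```text
time_s: 6.4
position: [0.6116, -0.0862, 0.0356]
tcp_rot: [[-0.996, -0.091, 0.0], [-0.091, 0.996, -0.0], [-0.0, -0.0, -1.0]]
force: [-1.6, -1.1, 0.2]
opening: 0.008
grasp_force: 1.2
```

play_rows(moves=[[[-2, 0, 0, 0, 0, 0], [-1, 0, 0, 0, 0, 0]]])

```text
time_s: 6.6
position: [0.6147, -0.086, 0.0356]
tcp_rot: [[-0.996, -0.091, 0.001], [-0.091, 0.996, -0.0], [-0.0, -0.0, -1.0]]
force: [-2.4, -1.6, -0.0]
opening: 0.007
grasp_force: 1.2
```

play_rows(moves=[[[-2, 0, 0, 0, 0, 0], [-2, 0, 0, 0, 0, 0]]])

```text
time_s: 6.8
position: [0.6165, -0.0858, 0.0355]
tcp_rot: [[-0.996, -0.092, -0.005], [-0.092, 0.996, -0.0], [0.005, 0.0, -1.0]]
force: [-9.9, -6.3, 5.4]
opening: 0.006
grasp_force: 4.4
```

play_rows(moves=[[[-2, 0, 0, 0, 0, 0], [-1, 0, 0, 0, 0, 0]]])

```text
time_s: 7.0
position: [0.617, -0.0857, 0.0355]
tcp_rot: [[-0.996, -0.092, -0.01], [-0.092, 0.996, 0.0], [0.01, 0.001, -1.0]]
force: [-12.2, -5.8, 7.3]
opening: 0.003
grasp_force: 6.0
```

play_rows(moves=[[[-2, 0, 0, 0, 0, 0], [-1, 0, 0, 0, 0, 0]]])

```text
time_s: 7.2
position: [0.619, -0.0857, 0.0355]
tcp_rot: [[-0.996, -0.092, -0.012], [-0.092, 0.996, -0.0], [0.012, 0.001, -1.0]]
force: [-13.2, -6.4, 8.3]
opening: 0.004
grasp_force: 6.5
```

play_rows(moves=[[[-2, 0, 0, 0, 0, 0], [-1, 0, 0, 0, 0, 0]]])

```text
time_s: 7.4
position: [0.6209, -0.0857, 0.0355]
tcp_rot: [[-0.996, -0.093, -0.015], [-0.093, 0.996, -0.0], [0.015, 0.001, -1.0]]
force: [-16.0, -8.6, 9.8]
opening: 0.008
grasp_force: 8.1
```

play_rows(moves=[[[0, 0, -1, 0, 0, 0], [0, 0, -1, 0, 0, 0]]])

```text
time_s: 7.6
position: [0.6228, -0.0854, 0.0362]
tcp_rot: [[-0.996, -0.092, -0.01], [-0.092, 0.996, 0.0], [0.01, 0.001, -1.0]]
force: [-8.1, -6.2, -4.3]
opening: 0.006
grasp_force: 4.1
```

play_rows(moves=[[[-1, 0, 0, 0, 0, 0], [0, 0, 0, 0, 0, 0]]])

```text
time_s: 7.8
position: [0.6237, -0.0853, 0.036]
tcp_rot: [[-0.996, -0.092, -0.011], [-0.092, 0.996, 0.0], [0.011, 0.001, -1.0]]
force: [-8.4, -5.8, -1.5]
opening: 0.006
grasp_force: 4.5
```

play_rows(moves=[[[-1, 0, 0, 0, 0, 0], [0, 0, 0, 0, 0, 0]]])

```text
time_s: 8.0
position: [0.6244, -0.0853, 0.036]
tcp_rot: [[-0.996, -0.092, -0.011], [-0.092, 0.996, 0.0], [0.011, 0.001, -1.0]]
force: [-8.9, -7.0, -1.7]
opening: 0.007
grasp_force: 4.8
```

play_rows(moves=[[[-1, 0, 0, 0, 0, 0], [0, 0, 0, 0, 0, 0]]])

```text
time_s: 8.2
position: [0.6244, -0.0852, 0.0359]
tcp_rot: [[-0.996, -0.092, -0.014], [-0.092, 0.996, 0.0], [0.013, 0.001, -1.0]]
force: [-11.0, -7.4, 1.1]
opening: 0.003
grasp_force: 5.7
```

```bash
python3 - <<'E'
from h import *
a=[]
for n in ('top','scene'):
    p=bot.capture(n); X=(int(proj(p,[[.65,-.14,.03]])[0,0]),int(proj(p,[[.65,-.14,.03]])[0,1]))
    a.append(cv2.resize(p['image'][X[1]-40:X[1]+40,X[0]-50:X[0]+50],(400,320),interpolation=2))
    r=bot.pinpoint(p,'bar_end')[:1]; print([(b['centre'],b['confidence'],at(p,b['centre'],.027)) for b in r])
cv2.imwrite('pics/c2.png',cv2.hconcat(a)); print(bot.read_state()['force'])
E
```

```text
[]
[([265.2, 185.0], 0.62, array([ 0.6386962 , -0.16021932,  0.027     ]))]
[-12.04856708  -7.36953379   0.50550816]
```

View pics/c2.png

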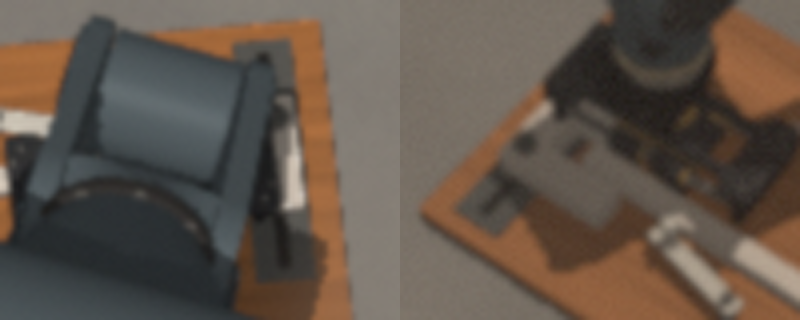

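The top view is blocked by the arm. The scene view shows the bar up against the stop. I'll press a little more and check that it is solid.

play_rows(moves=[[[-1, 0, 0, 0, 0, 0], [0, 0, -0.5, 0, 0, 0]]])

```text
time_s: 8.6
position: [0.6245, -0.0852, 0.0361]
tcp_rot: [[-0.996, -0.092, -0.016], [-0.092, 0.996, 0.0], [0.015, 0.002, -1.0]]
force: [-12.2, -8.4, -2.6]
opening: 0.004
grasp_force: 6.0
```

play_rows(moves=[[[-1, 0, 0, 0, 0, 0], [0, 0, -0.5, 0, 0, 0]]])

```text
time_s: 8.8
position: [0.6245, -0.0852, 0.0362]
tcp_rot: [[-0.996, -0.093, -0.018], [-0.093, 0.996, 0.0], [0.018, 0.002, -1.0]]
force: [-13.6, -8.4, -3.3]
opening: 0.003
grasp_force: 6.5
```

play_rows(moves=[[[-1, 0, 0, 0, 0, 0], [-1, 0, 0, 0, 0, 0], [0, 0, -0.5, 0, 0, 0]]])

```text
time_s: 9.1
position: [0.6246, -0.0851, 0.0362]
tcp_rot: [[-0.995, -0.093, -0.022], [-0.093, 0.996, 0.001], [0.022, 0.003, -1.0]]
force: [-15.5, -10.2, -3.2]
opening: 0.003
grasp_force: 7.9
```

play_rows(moves=[[[4, 0, 0, 0, 0, 0], [4, 0, 0, 0, 0, 0], [2, 0, 0, 0, 0, 0], [2, 0, 0, 0, 0, 0]]])

```text
time_s: 9.5
position: [0.621, -0.0845, 0.0382]
tcp_rot: [[-0.996, -0.091, -0.003], [-0.091, 0.996, 0.002], [0.003, 0.002, -1.0]]
force: [-2.5, 0.0, -1.6]
opening: 0.007
grasp_force: 1.2
```

play_rows(moves=[[[1, 0, 0, 0, 0, 0], [1, 0, 0, 0, 0, 0]]])

```text
time_s: 9.7
position: [0.621, -0.085, 0.0393]
tcp_rot: [[-0.996, -0.091, 0.002], [-0.091, 0.996, 0.0], [-0.002, -0.0, -1.0]]
force: [-1.6, 0.7, -1.0]
opening: 0.003
grasp_force: 0.8
```

play_rows(moves=[[[3, 0, 0, 0, 0, 0], [5, 0, 0, 0, 0, 0], [10, 0, 0, 0, 0, 0], [20, 0, 0, 0, 0, 0]]])

```text
time_s: 10.1
position: [0.584, -0.0894, 0.0397]
tcp_rot: [[-0.996, -0.092, 0.004], [-0.092, 0.996, -0.001], [-0.004, -0.002, -1.0]]
force: [0.6, -0.5, -0.9]
opening: 0.007
grasp_force: 0.0
```

play_rows(moves=[[[20, 0, -20, 0, 0, 0], [10, 20, -40, 0, 0, 0], [0, 40, -30, 0, 0, 0], [0, 40, -20, 0, 0, 0], [0, 40, 0, 0, 0, 0]]])

```text
time_s: 10.6
position: [0.5417, 0.0485, 0.1527]
tcp_rot: [[-0.996, -0.09, 0.008], [-0.09, 0.996, -0.001], [-0.008, -0.002, -1.0]]
force: [1.4, -0.1, -0.1]
opening: 0.01
grasp_force: 0.0
```

```bash
cat > l3.py <<'E'
from h import *
import sys
a=[]
for n in ('top','scene'):
    p=bot.capture(n); X=proj(p,[[.65,-.09,.03]])[0].astype(int)
    a.append(cv2.resize(p['image'][X[1]-48:X[1]+48,X[0]-60:X[0]+60],(400,320),interpolation=2))
    for q,z in (('bar_end',.027),('keeper_peg',.062),('keeper_pivot',.0395)):
        r=bot.pinpoint(p,q)[:1]; print(n,q,[(b['centre'],round(b['confidence'],2),at(p,b['centre'],z)) for b in r])
cv2.imwrite(f'pics/{sys.argv[1]}.png',cv2.hconcat(a)); s=bot.read_state();print(s['force'],s['position'],s['time_s'])
E
python3 l3.py c3
```

```text
top bar_end [([386.6, 186.9], 0.79, array([ 0.64297242, -0.16158145,  0.027     ]))]
top keeper_peg [([347.7, 173.0], 0.7, array([ 0.68080631, -0.04215915,  0.062     ]))]
top keeper_pivot [([326.6, 177.9], 0.66, array([0.67160112, 0.02193107, 0.0395    ]))]
scene bar_end [([265.5, 185.7], 0.7, array([ 0.64007921, -0.1576458 ,  0.027     ]))]
scene keeper_peg [([283.3, 209.0], 0.72, array([ 0.68379511, -0.04089386,  0.062     ]))]
scene keeper_pivot [([298.8, 224.8], 0.94, array([0.68645404, 0.02187565, 0.0395    ]))]
[ 0.0462528  -0.85642339  0.56794337] [0.54003775 0.04650208 0.14873212] 11.0
```

View pics/c3.png

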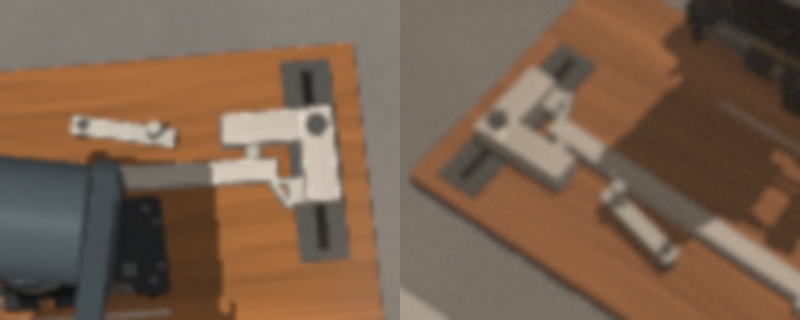

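The bar lies at the stop, with the bolt wedge at its trailing side at about (288,188) in the left crop. I'll take a close wrist view to make sure it has snapped.

play_rows(moves=[[[0, -20, -30, 0, 0, 0], [-25, -30, -20, 0, 0, 0], [-30, -30, 0, 0, 0, 0], [-30, -30, 0, 0, 0, 0], [-30, -30, 0, 0, 0, 0]]])

```text
time_s: 11.5
position: [0.6681, -0.084, 0.1989]
tcp_rot: [[-0.996, -0.089, -0.0], [-0.089, 0.996, -0.0], [0.0, -0.0, -1.0]]
force: [0.4, 0.7, -0.2]
opening: 0.006
grasp_force: 0.0
```

play_rows(moves=[[[-30, -30, 0, 0, 0, 0], [-30, -30, 0, 0, 0, 0], [-15, -8, 0, 0, 0, 0], [0, 0, 0, 0, 0, 0]]])

```text
time_s: 11.9
position: [0.7493, -0.1458, 0.1975]
tcp_rot: [[-0.996, -0.087, 0.001], [-0.087, 0.996, -0.0], [-0.001, -0.001, -1.0]]
force: [-0.4, 0.8, 0.4]
opening: 0.006
grasp_force: 0.0
```

```bash
python3 - <<'E'
from h import *
p=bot.capture('wrist'); X=proj(p,[[.64,-.15,.036]])[0].astype(int); print(X)
im=p['image']; y0=max(0,min(250,X[1]-75)); x0=max(0,min(440,X[0]-100))
cv2.imwrite('pics/w2.png',cv2.resize(im[y0:y0+150,x0:x0+200],(800,600),interpolation=2)); print(x0,y0,bot.read_state()['position'])
for q in ('bar_end','keeper_peg'):
    print([(b['centre'],b['confidence'],at(p,b['centre'],.027 if q=='bar_end' else .062)) for b in bot.pinpoint(p,q)[:1]])
E
```

```text
[325  71]
225 0 [ 0.74767285 -0.14407614  0.1974234 ]
[([314.7, 77.7], 0.85, array([ 0.64555525, -0.15956755,  0.027     ]))]
[([441.4, 121.9], 0.57, array([ 0.6747313 , -0.04376437,  0.062     ]))]
```

View pics/w2.png

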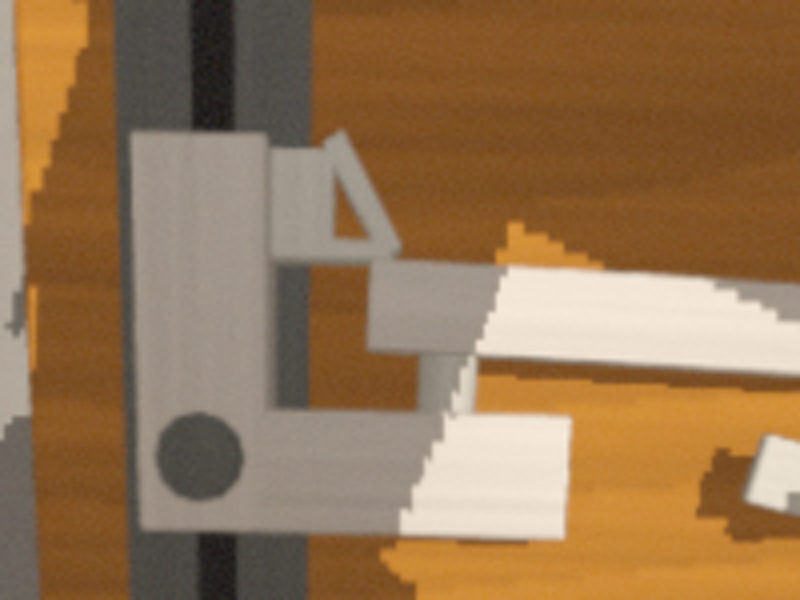

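The wrist close-up shows the bolt's tip at (395,250) overlapping the bar's end corner by about 8 mm. The bar's trailing side lies on the bolt's back face, so it has snapped. Next is the keeper peg.

play_rows(moves=[[[19, 36, 0, 0, 0, 0], [19, 36, 0, 0, 0, 0], [19, 35, 20, 0, 0, 0], [0, 0, 25, 0, 0, 0], [0, 0, 0, 0, 0, 0]]], fingers=0)

```text
time_s: 12.55
position: [0.6771, -0.038, 0.1513]
tcp_rot: [[-0.996, -0.094, -0.008], [-0.094, 0.996, 0.002], [0.008, 0.003, -1.0]]
force: [-0.0, -0.1, -0.2]
opening: 0.371
grasp_force: 0.0
```

```bash
python3 - <<'E'
from h import *
p=bot.capture('scene'); print([(b['centre'],b['confidence'],at(p,b['centre'],.062)) for b in bot.pinpoint(p,'keeper_peg')[:1]])
s=bot.read_state(); q=np.array(s['position']);R=np.array(s['tcp_rot'])
X=[q+R@[0,0,.014],[.681,-.042,.078]];X=proj(p,X).astype(int);print(q,s['joint_positions'],X,s['opening'])
w=bot.capture('wrist'); 
c=p['image'][X[1,1]-48:X[1,1]+48,X[1,0]-60:X[1,0]+60]
cv2.imwrite('pics/c4.png',cv2.hconcat([cv2.resize(c,(400,320),interpolation=2),cv2.resize(w['image'][200:400,200:450],(400,320))]))
E
```

```text
[([284.5, 211.4], 0.71, array([ 0.68782205, -0.03256282,  0.062     ]))]
[ 0.68113831 -0.04041419  0.15450209] [-1.27521319e+01  3.98145122e+01  7.72625277e+01 -1.48216194e-02
  6.29370325e+01 -1.08002312e+02] [[282 194]
 [283 205]] 0.4477416005016253
```

View pics/c4.png

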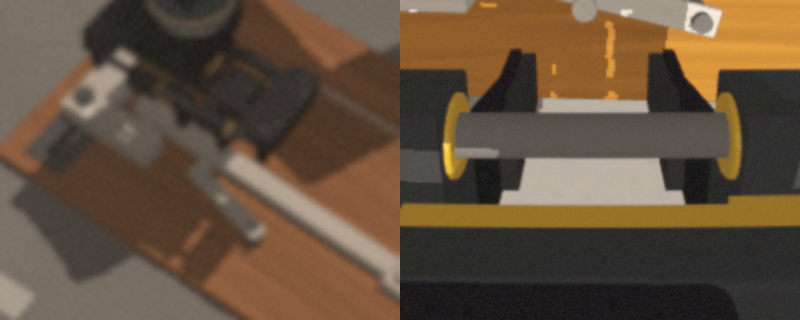

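The right crop shows the peg's top at wrist pixel (316,206), midway between the fingers, and the pivot at about (387,214).

```bash
python3 - <<'E'
from h import *
p=bot.capture('wrist'); print(at(p,(315.5,206.5),.078),at(p,(387.5,214),.047)); s=bot.read_state(); print(s['position'],s['opening'])
print(proj(p,[np.array(s['position'])+np.array(s['tcp_rot'])@[0,0,.014],[.681,-.042,.078]]))
print([(b['centre'],b['confidence'],at(p,b['centre'],.062)) for b in bot.pinpoint(p,'keeper_peg')[:1]])
E
```

```text
[ 0.67715085 -0.04452741  0.078     ] [0.68842047 0.01874578 0.047     ]
[ 0.68269257 -0.04146035  0.15564982] 0.4793063376355274
[[318.49085787 251.29615583]
 [318.3711272  211.58862481]]
[([316.1, 196.8], 0.67, array([ 0.67420373, -0.04452133,  0.062     ]))]
```

play_rows(moves=[[[4, -2, 30, 0, 0, 0], [0, 0, 30, 0, 0, 0], [0, 0, 20, 0, 0, 0], [0, 0, 8, 0, 0, 0]]])

```text
time_s: 13.2
position: [0.6771, -0.0436, 0.0646]
tcp_rot: [[-0.996, -0.09, -0.002], [-0.09, 0.996, 0.0], [0.002, 0.001, -1.0]]
force: [0.4, 0.0, 0.1]
opening: 0.5
grasp_force: 0.0
```

play_rows(moves=[[[0, 0, 0, 0, 0, 0], [0, 0, 0, 0, 0, 0], [0, 0, 0, 0, 0, 0], [0, 0, 0, 0, 0, 0]]], fingers=-0.75)

```text
time_s: 13.6
position: [0.6786, -0.0432, 0.0675]
tcp_rot: [[-0.996, -0.091, 0.003], [-0.091, 0.996, -0.001], [-0.002, -0.001, -1.0]]
force: [0.2, 0.3, 0.7]
opening: 0.222
grasp_force: 0.0
```

play_rows(moves=[[[0, 0, 0, 0, 0, 0], [0, 0, 0, 0, 0, 0], [0, 0, 0, 0, 0, 0]]], fingers=-1)

```text
time_s: 13.9
position: [0.6784, -0.0443, 0.0671]
tcp_rot: [[-0.996, -0.091, 0.002], [-0.091, 0.996, -0.002], [-0.002, -0.002, -1.0]]
force: [-0.5, -4.3, 4.1]
opening: 0.126
grasp_force: 30.0
```

Peg gripped. I'll swing it along the arc, turning the tool with it.

play_rows(moves=[[[6.3, 1.4, 0, 0, 0, 0.1], [6.3, 1.4, 0, 0, 0, 0.1], [6.3, 1.4, 0, 0, 0, 0.1]]])

```text
time_s: 14.2
position: [0.6599, -0.039, 0.0671]
tcp_rot: [[-0.977, 0.212, 0.003], [0.212, 0.977, -0.0], [-0.003, 0.0, -1.0]]
force: [0.9, -0.9, 3.8]
opening: 0.127
grasp_force: 30.0
```

play_rows(moves=[[[6.3, 1.4, 0, 0, 0, 0.1], [6.3, 1.4, 0, 0, 0, 0.1], [6.3, 1.4, 0, 0, 0, 0.1]]])

```text
time_s: 14.5
position: [0.6436, -0.0283, 0.0671]
tcp_rot: [[-0.871, 0.492, 0.004], [0.492, 0.871, 0.001], [-0.003, 0.003, -1.0]]
force: [1.8, 1.2, 2.7]
opening: 0.126
grasp_force: 30.0
```

play_rows(moves=[[[6.3, 1.4, 0, 0, 0, 0.1], [6.3, 1.4, 0, 0, 0, 0.1], [6.3, 1.4, 0, 0, 0, 0.1]]])

```text
time_s: 14.8
position: [0.6316, -0.0136, 0.0671]
tcp_rot: [[-0.687, 0.727, 0.006], [0.727, 0.687, 0.001], [-0.003, 0.005, -1.0]]
force: [4.4, 1.8, 1.9]
opening: 0.127
grasp_force: 30.0
```

play_rows(moves=[[[6.3, 1.4, 0, 0, 0, 0.1], [6.3, 1.4, 0, 0, 0, 0.1]]])

```text
time_s: 15.0
position: [0.6262, -0.0022, 0.0671]
tcp_rot: [[-0.529, 0.849, 0.008], [0.849, 0.529, 0.001], [-0.003, 0.007, -1.0]]
force: [5.1, 1.1, 0.0]
opening: 0.126
grasp_force: 30.0
```

play_rows(moves=[[[6.3, 1.4, 0, 0, 0, 0.1]]])

```text
time_s: 15.1
position: [0.6244, 0.0038, 0.0671]
tcp_rot: [[-0.441, 0.897, 0.008], [0.897, 0.441, 0.001], [-0.003, 0.008, -1.0]]
force: [5.8, 1.5, 0.4]
opening: 0.129
grasp_force: 30.0
```

play_rows(moves=[[[5, 1.8, 0, 0, 0, 0.07]]])

```text
time_s: 15.2
position: [0.6234, 0.0089, 0.0671]
tcp_rot: [[-0.378, 0.926, 0.007], [0.926, 0.378, 0.001], [-0.002, 0.007, -1.0]]
force: [4.4, -1.3, 0.7]
opening: 0.13
grasp_force: 30.0
```

play_rows(moves=[[[4, 1.5, 0, 0, 0, 0.06]]])

```text
time_s: 15.3
position: [0.6228, 0.013, 0.0671]
tcp_rot: [[-0.323, 0.946, 0.006], [0.946, 0.323, 0.0], [-0.002, 0.006, -1.0]]
force: [3.6, -1.2, 3.2]
opening: 0.132
grasp_force: 30.0
```

play_rows(moves=[[[3, 1, 0, 0, 0, 0.04]]])

```text
time_s: 15.4
position: [0.6227, 0.0142, 0.0671]
tcp_rot: [[-0.288, 0.958, 0.006], [0.958, 0.288, -0.004], [-0.005, 0.005, -1.0]]
force: [2.0, -13.0, 1.8]
opening: 0.127
grasp_force: 30.0
```

play_rows(moves=[[[2, 0.5, 0, 0, 0, 0.03]]])

```text
time_s: 15.5
position: [0.6227, 0.0143, 0.0671]
tcp_rot: [[-0.261, 0.965, 0.006], [0.965, 0.261, -0.007], [-0.008, 0.004, -1.0]]
force: [1.8, -15.5, 1.7]
opening: 0.131
grasp_force: 30.0
```

The end stop is reached: 15 N with no further motion. I'll ease off, release and lift.

play_rows(moves=[[[-2, 0, 0, 0, 0, 0], [0, 0, 0, 0, 0, 0]]])

```text
time_s: 15.7
position: [0.6227, 0.014, 0.0671]
tcp_rot: [[-0.26, 0.966, 0.005], [0.966, 0.26, -0.002], [-0.004, 0.004, -1.0]]
force: [1.9, -6.2, 2.6]
opening: 0.124
grasp_force: 30.0
```

play_rows(moves=[[[0, 0, 0, 0, 0, 0], [0, 0, 0, 0, 0, 0], [0, 0, 0, 0, 0, 0]]], fingers=-0.2)

```text
time_s: 16.0
position: [0.6197, 0.0164, 0.0656]
tcp_rot: [[-0.259, 0.966, -0.002], [0.966, 0.259, 0.001], [0.002, -0.001, -1.0]]
force: [-0.4, 0.4, 0.2]
opening: 0.317
grasp_force: 0.0
```

play_rows(moves=[[[0, 0, -20, 0, 0, 0], [0, 0, -40, 0, 0, 0], [0, 0, -40, 0, 0, 0], [0, -40, -20, 0, 0, 0], [0, -45, 0, 0, 0, 0]]])

```text
time_s: 16.5
position: [0.5408, -0.0064, 0.1891]
tcp_rot: [[-0.26, 0.965, 0.009], [0.965, 0.261, -0.001], [-0.003, 0.008, -1.0]]
force: [0.2, -0.3, 0.3]
opening: 0.401
grasp_force: 0.0
```

play_rows(moves=[[[0, -45, 0, 0, 0, 0], [0, -45, 0, 0, 0, 0], [0, -30, 0, 0, 0, 0], [0, 0, 0, 0, 0, 0]]])

```text
time_s: 16.9
position: [0.417, -0.0362, 0.1855]
tcp_rot: [[-0.257, 0.966, -0.007], [0.966, 0.257, 0.003], [0.004, -0.006, -1.0]]
force: [0.1, -0.3, -0.7]
opening: 0.398
grasp_force: 0.0
```

```bash
python3 l3.py c5
```

```text
top bar_end [([389.7, 190.2], 0.85, array([ 0.63254396, -0.17070501,  0.027     ]))]
top keeper_peg [([326.0, 196.7], 0.74, array([0.60962024, 0.02390468, 0.062     ]))]
top keeper_pivot [([326.6, 173.2], 0.92, array([0.68629568, 0.02176334, 0.0395    ]))]
scene bar_end [([266.0, 187.2], 0.76, array([ 0.64332402, -0.1525028 ,  0.027     ]))]
scene keeper_peg [([307.0, 209.2], 0.67, array([0.63899039, 0.01478708, 0.062     ]))]
scene keeper_pivot [([299.4, 225.6], 0.7, array([0.68740367, 0.0250394 , 0.0395    ]))]
[ 0.31677099  0.0126665  -1.02914083] [ 0.42348729 -0.03742456  0.18594845] 17.3
```

View pics/c5.png

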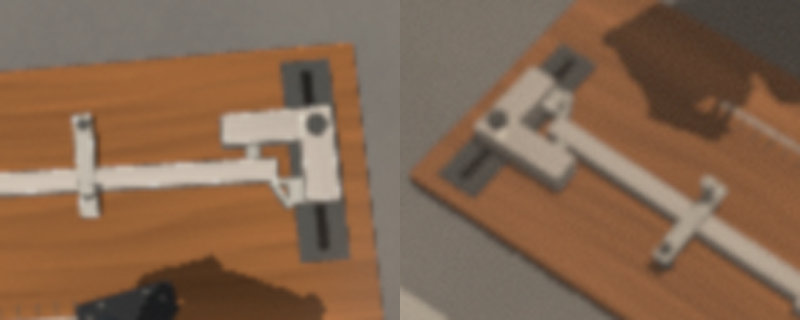

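The final view shows the bar held between plunger and bolt. The keeper lies squarely across the bar, from (84,123) to (89,215) in the left crop, and the robot is clear.

```bash
python3 -c "
from rig import bot
print(bot.hand_in())"
```

```text
the job is handed in; nothing more can be done
None
```

The job is handed in at about 17 s of the 61 s: the bar is latched behind the spring bolt, pressed with about 21 N at most by the readings. The keeper is turned over the bar to its solid end, and the jar, can and mould were not touched.

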